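Lock a bush onto the key-lock stand and hold the key turned

TASK

Thread the shorter of the two steel bushes over the upright post of the lock stand so that it sits down on the base plate, and let go of it. Then take the key with the rectangular head out of the wooden key block, push it fully home in the lock beside the post (its pins are stiff, so press and wiggle it a little if it sticks), and turn it clockwise as seen from above, about a quarter turn to the stop, so that the keeper bar swings over the bush. The lock springs back when released, so finish while still gripping the key, fully in and turned; leave the taller bush, the round-headed key and the other things where they stand.

Things in the scene. Friction and masses are not known exactly. Their poses are not given: they have to be found in the camera images.
- bush_short_mid (a point): the shorter steel bush, a plain dark tube standing upright, 42 mm outside diameter, 50 mm tall, through-bore over 20 mm wide; this point is on its axis half-way up (25 mm above its underside); 0.17 to 0.34 kg; grasp across the outside
- bush_tall_mid (a point): the taller steel bush, same tube but 62 mm tall: not wanted, leave it; the point is on its axis half-way up
- lock_stand: the lock stand, screwed down (fixed): grey base plate 100 mm (its x) by 190 mm (its y), 12 mm thick; origin at the centre of the plate's underside, z up. At its y = -45 mm stands the post, at y = +45 mm the lock: a round dark housing of 50 mm diameter, 62 mm high, with the turning plug in its top
- post_foot (a point): foot of the steel post, on its axis at the top of the base plate (12 mm above the table); the post is 14 mm in diameter, its top 42 mm above this point, narrowed to a round nose over the last 8 mm; axes as the stand's. A bush fully down stands with its underside at this point
- lock_mouth (a point): centre of the keyway's mouth, on the lock's vertical axis in the plug's top face, 84 mm above the table; turns with the plug. The keyway is 14 mm along this point's y, 7 mm along its x, 36 mm deep, flared to 23 by 16 mm over the top 9 mm. Two sprung pins stick 4 mm in from its narrow ends, 15 and 23 mm down; pushing the key past them takes about 5 to 15 N
- plug (a joint): turn of the lock plug in rad: 0 at rest, grows clockwise seen from above, stop at 1.45. A spring turns it back (about 0.02 Nm at rest, 0.08 Nm at the stop). The key has some 0.15 rad of play in the keyway, so the plug lags the key by that much
- keeper_end (a point): centre of the round end of the flat steel keeper bar fixed to the plug, 90 mm from the lock's axis, 66 to 72 mm above the table, 30 mm wide; with the plug at rest it points away along the stand's +x, at the stop it lies over the post
- key_square_head (a point): centre of the rectangular head (34 mm along its x, 12 mm thick along its y, 36 mm tall, z up) of the key standing blade down in the key block; 45 g. 18 mm below is a 4 mm thick guard disc, 30 mm wide, resting on the block, and under that the blade. Grasp the head across its thickness. Fully home in the lock, the disc rests on the plug and this point is 22 mm above the mouth
- key_tip (a point): tip of that key's blade, 56 mm below the head's centre; axes as the key's. The blade is 34 mm long, 12 mm wide (x), 5.5 mm thick (y), tapered over the last 9 mm to 5 by 3 mm; it fits the keyway either way round, its x along the keyway's y
- key_round_head (a point): head centre of the other key, with a round disc head of 36 mm diameter: not wanted, leave it; same disc and blade thickness, standing 70 mm from the first key in the same block
- key_block: wooden key block, fixed, 46 mm (x) by 140 mm (y) by 42 mm high, origin at the centre of its underside; two slots at y = -35 and +35 mm, the keys' wide side along the block's y; which key is in which slot varies. A key must rise 40 mm to be clear of it
- small_carton: small brown carton 61 x 63 x 50 mm; a bystander, origin at the centre of its underside

How it is judged:
On the way, in this order (a step that is already met when the one before it is completed fails the run):
1. the shorter bush stands on the post, down on the base plate, and is let go (horizontal distance between bush_short_mid and post_foot below 0.009 m and z of bush_short_mid in the frame of post_foot below 0.028 m and angle between bush_short_mid's own z axis and vertical below 0.08 rad and contact force between the fingers and bush_short below 0.2 N), for 0.2 s.
2. the rectangular-headed key is fully home in the lock, not yet turned (horizontal distance between key_tip and lock_mouth below 0.004 m and z of key_tip in the frame of lock_mouth below -0.031 m and value of joint plug below 0.3 rad), for 0.1 s.
3. the key is turned clockwise to the stop (value of joint plug above 1.2 rad and z of key_tip in the frame of lock_mouth below -0.031 m), for 0.1 s.
At the end, for the whole second after the job is handed in: Shorter bush upright on the post, untouched, within 3 mm of fully down; the rectangular-headed key in the lock, tip at least 31 mm below the mouth, gripped (over 2 N); plug past 1.2 of 1.45 rad, keeper's end within 25 mm of the post's axis (all of step 3 and horizontal distance between key_tip and lock_mouth below 0.004 m and angle between the x axis of key_tip and the y axis of lock_mouth, either way round below 0.5 rad and contact force between the fingers and key_square above 2 N and horizontal distance between bush_short_mid and post_foot below 0.009 m and z of bush_short_mid in the frame of post_foot below 0.028 m and angle between bush_short_mid's own z axis and vertical below 0.08 rad and horizontal distance between keeper_end and post_foot below 0.025 m and linear speed of bush_short below 0.02 m/s); the arm keeps its last pose, push and grip.
It fails at once if the taller bush is moved by more than 20 mm (distance of bush_tall_mid from where it was at the start of the episode above 0.02 m).
It fails at once if the round-headed key is moved by more than 20 mm (distance of key_round_head from where it was at the start of the episode above 0.02 m).
It fails at once if the small carton is moved by more than 30 mm (distance of small_carton from where it was at the start of the episode above 0.03 m).
It also fails if it takes over 58 s, if anything falls off the work surface, if the arm or the gripper's body presses on something with over 40 N, if the wrist force passes 120 N, or if a joint passes its speed limit or range.

ROBOT

A 6-joint arm with a two-finger parallel gripper is mounted at the origin on a cart in front of the work surface, level with it; the furniture and walls round the work are solid. World frame = base frame: x ahead of the robot, y to its left, z up, the work surface at z = 0. Lengths are in m, angles in rad, forces in N, time in s.
With the tool pointing down it reaches from about 0.25 to 0.775 m from the base axis. Payload 4 kg.
Tool frame: the origin (TCP) lies midway between the tips of the shut fingers; the grasp point (between the pads) lies robot.pinch_z behind it (robot.pinch_z is the distance from the TCP to the grasp point, in m); z points along the fingers, y is the direction in which the jaws open and shut (so a half turn about z gives the same grasp; the last joint's range is limited). The gripper opens to 94 mm and grips with 3 to 60 N. Pads are 16 mm wide; open, the fingers measure 119 mm over their backs; the gripper's body (75 mm by 177 mm) begins 78 mm behind the grasp point.
Start: joints at [1.073, 0.087, 1.371, -0, 1.684, -0.103], TCP at [0.212, 0.508, 0.206] pointing down, gripper open.
Joint ranges: [-3.1, 3.1], [-0.76, 2.03], [0.27, 2.55], [-1.08, 4.22], [0.17, 2.65], [-2.57, 2.57]. Speed limits (rad/s): [2.79, 2.79, 3.14, 3.14, 3.14, 3.14].

INTERFACE

Orientations are given as [roll, pitch, yaw] about the fixed x, y, z axes, in that order (R = Rz(yaw) Ry(pitch) Rx(roll)).
In Python, from bench import robot gives the robot as it stands.
- The arm moves only by the tool jog_arm, never from a script. Its argument "steps" is a list that holds one entry, the list of rows, each a list of 7 numbers: the shift along the tool's x, y, z in cm, then the turn, a rotation vector about the tool's x, y, z in degrees, then the gripper's target within -1 to 1 (fully open at 1, half-way at 0, shut at -1). A call has 1 to 12 rows; each row shifts and turns the commanded pose from where the row before left it, along the tool's axes as they then stand; what a row does not reach is not made up. A row lasts 1/8 s, in which the tool goes at most 62.5 mm and 10.7 degrees, less where a joint would pass 70% of its speed; a pose out of reach is approached as far as the arm can. A call with a gripper value outside its range is refused whole. The fingers move at their own pace and stop on an object; the grip force is fixed at half the most. Time passes only in rows, so rows that do not move let the fingers close. It gives the time, the measured TCP pose, the force and the opening at its end, in the units of the state.
- robot.get_obs(): the state, without advancing time (a new reading comes with each control period).
- robot.snapshot(name): name is "side" or "top" or "wrist"; returns the picture (480x640x3 uint8, red, green, blue); there is no depth.
- robot.camera_info(name): a dict with "mtx" (3x3 intrinsics, pixels), "dist" ([k1, k2, p1, p2, k3] as OpenCV has them; the pictures are not rectified), "R" (3x3) and "t" (3): a world point X has camera coordinates R X + t; the wrist camera has in their place "hand_eye" (4x4, takes a point from camera to tool coordinates, whose origin is the TCP and whose axes are the flange's). Camera axes: x right, y down, z forward; pixel columns grow to the right and rows downward; lengths in m; the calibration is good to about 2 mm. A picture is of the moment at which its call begins: read the wrist's pose just before it. camera_info takes no time and is no camera call.
- robot.close_job(): hands the job in, once; it reports no verdict.
The state is a dict: "time": time; "joint_positions": joint angles; "qvel": joint speeds; "joint_torque": joint torques, N m; "tool_pos": TCP position; "ee_rot": TCP orientation; "wrist_force": force on the tool from outside, world axes, zero at the start; "wrist_torque": the same for the moment, N m; "width": finger opening in m.
Only numpy, scipy, OpenCV 4.12 (cv2) and the standard library are available. Lean on these libraries where they do the work, as an engineer would, in place of code of your own. Each camera call takes 0.05 s, during which the arm holds its last target. There are 200 camera calls.

## Working session

There is one attempt and no reset: what is moved stays moved. The work goes in short steps, Python scripts to look and compute and a tool call to move; the robot and the scene stay as the last step left them, time stands still between calls to the robot, and variables do not carry over. Pictures are saved under pics/ and viewed, about 8 in all and at most 12, crops included, and the job is handed in when it is done.

Besides the shell and the picture viewer there is one more tool, called after "Request:" in YAML: its name, and indented under it one key for each argument. jog_arm: Moves the arm, as the interface text tells. Its arguments: {"type":"object","properties":{"steps":{"type":"array"}},"required":["steps"]}

```bash
mkdir -p pics; ls; python3 - <<'E'
from bench import robot
import cv2,numpy as np
print(robot.pinch_z); o=robot.get_obs(); print(o)
for n in("side","top","wrist"):
    print(n,robot.camera_info(n)); im=robot.snapshot(n); cv2.imwrite(f"pics/{n}0.png",im[:,:,::-1])
E
```

```text
pics
0.0188
{'time': 0.0, 'joint_positions': array([ 1.07294126e+00,  8.79692749e-02,  1.37223664e+00, -4.31175420e-06,
        1.68362995e+00, -1.03089681e-01]), 'qvel': array([ 2.99559792e-04,  1.69026693e-03,  1.37552287e-03,  1.50276843e-03,
       -1.27043979e-04, -2.46625986e-05]), 'joint_torque': array([ 5.24429761e-04, -3.40180349e+01, -3.02430046e+01,  7.18508684e-02,
        3.28475365e-02, -1.58122421e-04]), 'tool_pos': array([0.21125896, 0.50720661, 0.20430534]), 'ee_rot': array([-3.13936091e+00, -2.26579954e-04,  2.74682654e+00]), 'wrist_force': array([ 1.01688665, -0.70339607,  0.28398214]), 'wrist_torque': array([-0.01170671, -0.03901251, -0.00257966]), 'width': 0.09382528791693019}
side {'mtx': array([[474.61272611,   0.        , 314.18000861],
       [  0.        , 474.61272611, 246.16211057],
       [  0.        ,   0.        ,   1.        ]]), 'dist': array([-0.10502687,  0.        ,  0.        ,  0.        ,  0.        ]), 'R': array([[ 0.99909592,  0.04031056,  0.0135056 ],
       [ 0.03518189, -0.60563917, -0.79496127],
       [-0.02386581,  0.79471772, -0.60650
[... 415 characters left out ...]
   [ 0.06636227,  0.00206186, -0.99779346]]), 't': array([0.00609488, 0.49745357, 1.45379584])}
wrist {'mtx': array([[386.45857453,   0.        , 320.82709936],
       [  0.        , 386.45857453, 237.89288308],
       [  0.        ,   0.        ,   1.        ]]), 'dist': array([-0.07775392,  0.        ,  0.        ,  0.        ,  0.        ]), 'hand_eye': array([[ 4.58712023e-06, -9.68760536e-01, -2.47998031e-01,
         7.18649437e-02],
       [ 9.99999207e-01, -3.07950795e-04,  1.22145201e-03,
        -1.51671378e-03],
       [-1.25966570e-03, -2.47997840e-01,  9.68759766e-01,
        -1.78097072e-01],
       [ 0.00000000e+00,  0.00000000e+00,  0.00000000e+00,
         1.00000000e+00]])}
```

View pics/top0.png

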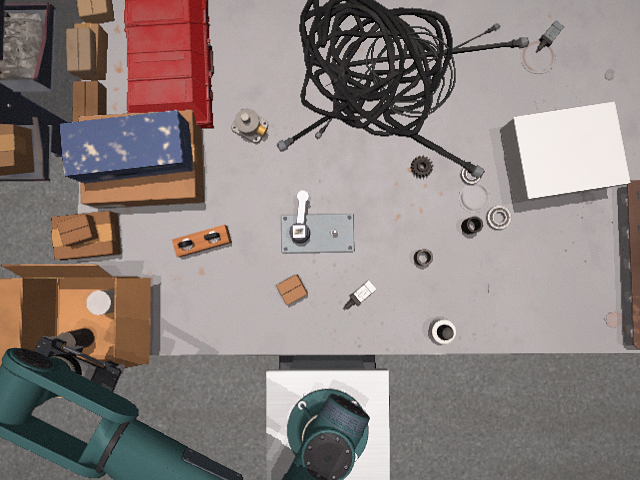

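View pics/side0.png

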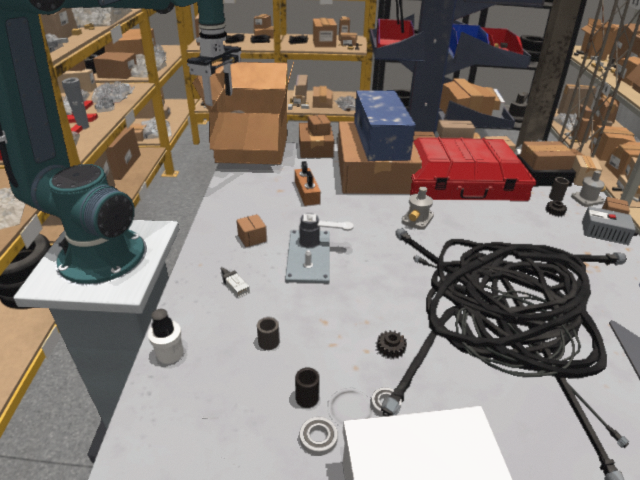

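The top view shows the shorter bush around (423,258) and the taller around (471,226). The stand is at (317,233), with the keeper pointing up (+x). The key block keys are at (184,243) and (211,237), and the carton is at (292,290). The side view agrees: bushes at (268,333) and (307,387), keys near (304,175) and (311,185). Next I'll zoom in on these.

```bash
python3 - <<'E'
import cv2,numpy as np
def crop(n,u,v,w,h,s):
    im=cv2.imread(f"pics/{n}0.png")[v:v+h,u:u+w]; im=cv2.resize(im,None,fx=s,fy=s,interpolation=cv2.INTER_CUBIC)
    for k in range(u//10*10+10,u+w,10):
        x=int((k-u)*s); cv2.line(im,(x,0),(x,10 if k%50 else 22),(0,255,255),1)
        if k%20==0: cv2.putText(im,str(k),(x-10,20),0,.33,(0,0,255),1)
    for k in range(v//10*10+10,v+h,10):
        y=int((k-v)*s); cv2.line(im,(0,y),(10,y),(0,255,255),1)
        if k%20==0: cv2.putText(im,str(k),(10,y+4),0,.33,(0,0,255),1)
    return im
a=crop("top",400,200,100,75,4); b=crop("top",165,185,100,75,4)
c=crop("side",250,310,100,75,4) ; c=crop("side",240,310,100,100,3); d=crop("side",280,150,100,100,3)
a=crop("top",400,200,100,75,4);e=crop("top",270,185,100,75,4)
top=np.hstack([a,b]); 
c=crop("side",240,310,88,100,3); d=crop("side",284,152,80,100,3); 
row=np.hstack([c,d,cv2.resize(crop("top",275,185,95,100,3),None,fx=1,fy=1)])
print(row.shape); row=row[:, :800]; row=cv2.copyMakeBorder(row,0,0,0,800-row.shape[1],0)
cv2.imwrite("pics/c1.png",np.vstack([top,row]))
E
```

```text
(300, 789, 3)
```

View pics/c1.png

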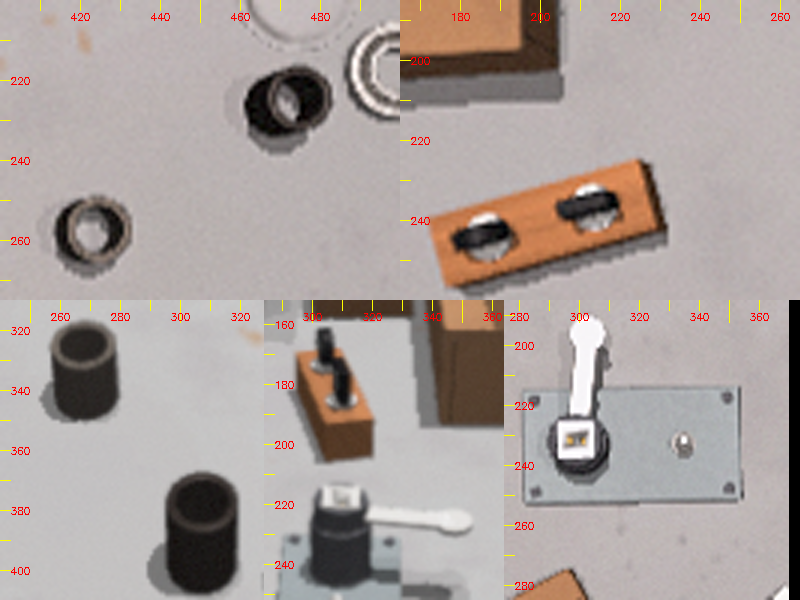

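The crops show:

| Item | Top view | Side view |
|---|---|---|
| Short bush rim centre | (424.6,257.3) | (268,325) |
| Tall bush rim centre | (475,224.3) | (307.3,376.7) |
| Post top | (334.7,232.3) | not measured |
| Lock mouth | (298.7,231.7) | (309.7,218) |
| Key head, far | (185,243) | (304.5,168) |
| Key head, near | (212,236) | (310.5,179) |

I can't tell which key has the rectangular head from here, so the wrist camera will have to settle that.

```bash
cat > h.py <<'E'
from bench import robot
import cv2,numpy as np
from scipy.spatial.transform import Rotation as Rn
def cam(n,obs=None):
    c=robot.camera_info(n)
    if n!="wrist": return c["mtx"],c["dist"],c["R"],c["t"]
    o=obs; T=np.eye(4); T[:3,:3]=Rn.from_euler("xyz",o["ee_rot"]).as_matrix(); T[:3,3]=o["tool_pos"]
    W=np.linalg.inv(T@c["hand_eye"]); return c["mtx"],c["dist"],W[:3,:3],W[:3,3]
def ray(C,uv):
    K,d,R,t=C; p=cv2.undistortPoints(np.array([[uv]],float),K,d)[0,0]
    v=R.T@np.array([*p,1]); return -R.T@t,v/np.linalg.norm(v)
def tri(*cu):
    A=np.zeros((3,3));b=np.zeros(3);L=[]
    for C,uv in cu:
        o,v=ray(C,uv);P=np.eye(3)-np.outer(v,v);A+=P;b+=P@o;L.append((P,o))
    x=np.linalg.solve(A,b); return x.round(4),[round(float(np.linalg.norm(P@(x-o)))*1000,1) for P,o in L]
def atz(C,uv,z):
    o,v=ray(C,uv); return (o+v*(z-o[2])/v[2]).round(4)
def px(C,X): 
    K,d,R,t=C; return cv2.projectPoints(np.array([X],float),R,t,K,d)[0][0,0].round(1)
E
python3 - <<'E'
from h import *
T,S=cam("top"),cam("side")
for n,a,b in [("short",(424.6,257.3),(268,325)),("tall",(475,224.3),(307.3,376.7)),("mouth",(298.7,231.7),(309.7,218)),("keyfar",(185.5,243),(304.5,165)),("keynear",(212,236),(310.5,176))]: print(n,tri((T,a),(S,b)))
print("short@.05",atz(T,(424.6,257.3),.05),"post@.054",atz(T,(334.7,232.3),.054))
for c in [(281.5,253),(351,249.5)]: print(atz(T,c,.012))
for c in [(279,215),(349,213)]: print(atz(T,c,.012))
bl=[atz(T,c,.042) for c in [(173,239),(226,225),(231,242),(177,256.5)]]; print(bl)
E
```

```text
short (array([ 0.4412, -0.2488,  0.0512]), [0.9, 0.9])
tall (array([ 0.5227, -0.3747,  0.065 ]), [0.3, 0.3])
mouth (array([0.505 , 0.068 , 0.0844]), [0.8, 0.8])
keyfar (array([0.4776, 0.3506, 0.0764]), [0.2, 0.2])
keynear (array([0.4963, 0.2845, 0.0775]), [1.3, 1.3])
short@.05 [ 0.4403 -0.2491  0.05  ] post@.054 [ 0.5045 -0.0218  0.054 ]
[0.4542 0.1162 0.012 ]
[ 0.4626 -0.0646  0.012 ]
[0.5536 0.1228 0.012 ]
[ 0.558  -0.0601  0.012 ]
[array([0.4901, 0.3913, 0.042 ]), array([0.5254, 0.2559, 0.042 ]), array([0.4818, 0.2428, 0.042 ]), array([0.4453, 0.3805, 0.042 ])]
```

Request:
jog_arm:
  steps:
    - [[0, 0, -3, 0, 0, 0, 1], [0, 0, -3, 0, 0, 0, 1], [-3.9, -1.6, 0, 0, 0, 0, 1], [-3.9, -1.6, 0, 0, 0, 0, 1], [-3.9, -1.6, 0, 0, 0, 0, 1], [-3.9, -1.6, 0, 0, 0, 0, 1], [-3.9, -1.6, 3, 0, 0, 0, 1], [0, 0, 3, 0, 0, 0, 1], [0, 0, 0, 0, 0, 0, 1], [0, 0, 0, 0, 0, 0, 1]]

```text
time: 1.4
tool_pos: [0.3608, 0.3593, 0.2065]
ee_rot: [3.14, 0.001, 2.747]
wrist_force: [-0.3, -0.3, -0.2]
width: 0.0942
```

```bash
python3 - <<'E'
from h import *
o=robot.get_obs(); im=robot.snapshot("wrist"); cv2.imwrite("pics/w1.png",im[:,:,::-1])
print(o["time"],o["tool_pos"],o["ee_rot"],o["qvel"].round(3)); C=cam("wrist",o); np.save("w1.npy",np.r_[o["tool_pos"],o["ee_rot"]])
for X in [(.4776,.3506,.082),(.4963,.2845,.082),(.505,.068,.084)]: print(px(C,X))
E
```

```text
1.4 [0.36084419 0.35934677 0.20652057] [3.14040258e+00 5.32325127e-04 2.74739638e+00] [ 0.007 -0.008 -0.023 -0.002 -0.005 -0.001]
[363.6 353.5]
[303.3 394.6]
[111.  467.3]
```

View pics/w1.png

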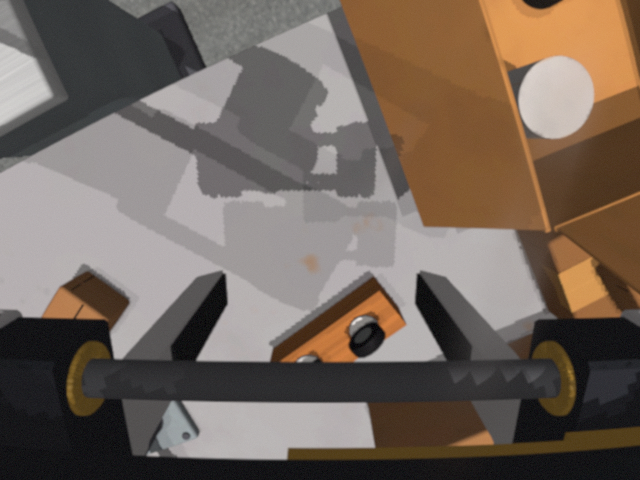

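The far key at pixel (365,340) has a rounded head, so the near key should be the rectangular one. I'll confirm that up close later, and go to the short bush first.

Request:
jog_arm:
  steps:
    - [[0, 0, 0, 0, 0, 9.63, 1], [0, 0, 0, 0, 0, 9.63, 1], [0, 0, 0, 0, 0, 9.63, 1], [0, 0, 0, 0, 0, 9.63, 1], [0, 0, 0, 0, 0, 9.63, 1], [0, 0, 0, 0, 0, 9.63, 1], [0, 0, 0, 0, 0, 9.63, 1], [-5, 0.7, 0, 0, 0, 0, 1], [-5, 0.7, 0, 0, 0, 0, 1], [-5, 0.7, 0, 0, 0, 0, 1], [-5, 0.7, 0, 0, 0, 0, 1], [-5, 0.7, 0, 0, 0, 0, 1]]

```text
time: 2.95
tool_pos: [0.3964, 0.108, 0.2076]
ee_rot: [3.137, -0.001, 1.572]
wrist_force: [-0.1, -0.0, 0.6]
width: 0.0938
```

Request:
jog_arm:
  steps:
    - [[-5, 0.6, 0, 0, 0, 0, 1], [-5, 0.6, 0, 0, 0, 0, 1], [-5, 0.6, 0, 0, 0, 0, 1], [-5, 0.6, 0, 0, 0, 0, 1], [-5, 0.6, 0, 0, 0, 0, 1], [-5, 0.6, 0, 0, 0, 0, 1], [-5, 0.6, 0, 0, 0, 0, 1], [-0.8, 0, -1, 0, 0, 0, 1], [0, 0, 0, 0, 0, 0, 1], [0, 0, 0, 0, 0, 0, 1], [0, 0, 0, 0, 0, 0, 1]]

```text
time: 4.32
tool_pos: [0.4376, -0.2479, 0.2157]
ee_rot: [3.141, 0.0, 1.572]
wrist_force: [0.9, -0.9, -0.3]
width: 0.0941
```

```bash
python3 - <<'E'
from h import *
o=robot.get_obs(); im=robot.snapshot("wrist"); cv2.imwrite("pics/w2.png",im[:,:,::-1])
print(o["time"],o["tool_pos"],o["ee_rot"],o["qvel"].round(3)); C=cam("wrist",o)
for X in [(.4408,-.249,.05),(.5045,-.0218,.054),o["tool_pos"]]: print(px(C,X))
E
```

```text
4.325 [ 0.43761446 -0.24789132  0.21573629] [3.14107494e+00 8.56264144e-08 1.57218256e+00] [-0.003  0.004  0.002 -0.001 -0.001 -0.001]
[324.8 220.7]
[405.7 -56.7]
[322.  287.2]
```

View pics/w2.png

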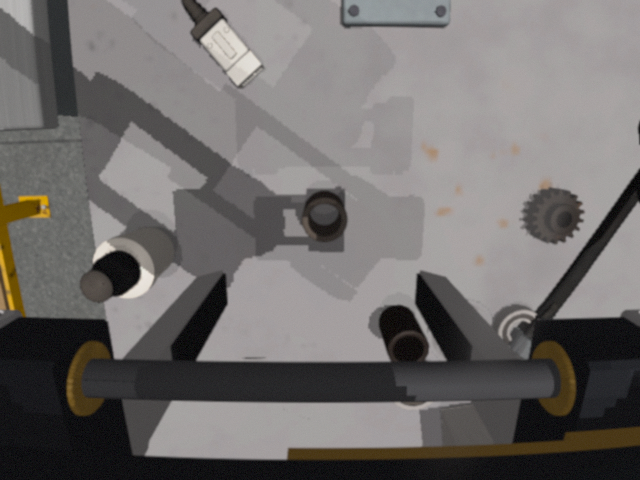

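The short bush rim is centred at about (325,216.5), against a predicted (324.8,220.7), so they agree within about 3 mm. The tall bush is clear at (407,345). I'll descend to refine.

Request:
jog_arm:
  steps:
    - [[0, 0.3, 5, 0, 0, 0, 1], [0, 0, 5, 0, 0, 0, 1], [0, 0, 2, 0, 0, 0, 1], [0, 0, 0, 0, 0, 0, 1], [0, 0, 0, 0, 0, 0, 1]]

```text
time: 5.0
tool_pos: [0.4413, -0.2494, 0.0969]
ee_rot: [3.14, 0.001, 1.571]
wrist_force: [0.4, -0.2, -0.3]
width: 0.0938
```

```bash
python3 - <<'E'
from h import *
C0=cam("wrist",dict(tool_pos=np.array([0.43761446,-0.24789132,0.21573629]),ee_rot=np.array([3.14107494,0,1.57218256])))
o=robot.get_obs(); im=robot.snapshot("wrist")[:,:,::-1]; cv2.imwrite("pics/w3.png",im)
print(o["time"],o["tool_pos"],o["ee_rot"]); C=cam("wrist",o); np.save("w3.npy",np.r_[o["tool_pos"],o["ee_rot"]])
print(px(C,(.4408,-.249,.05)),atz(C0,(325,216.5),.05),tri((C0,(325,216.5)),(cam("top"),(424.6,257.3)),(cam("side"),(268,325))))
c=im[160:340,220:420]; cv2.imwrite("pics/w3c.png",cv2.resize(c,None,fx=3,fy=3,interpolation=2))
E
```

```text
5.0 [ 0.44125486 -0.24935081  0.09685364] [3.13967656e+00 1.24963032e-03 1.57081171e+00]
[320.8 258.1] [ 0.441  -0.2451  0.05  ] (array([ 0.4411, -0.2471,  0.0494]), [1.9, 2.2, 0.8])
```

View pics/w3c.png

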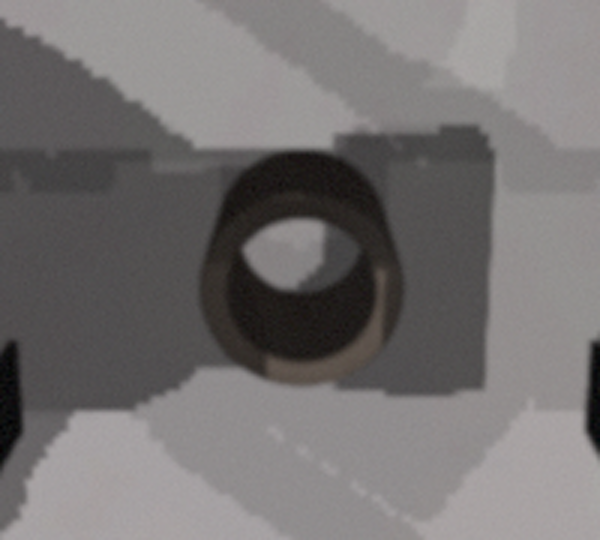

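The rim is centred at about (320.5,256.3), which puts the bush axis at (0.441, -0.248). Descending and gripping.

Request:
jog_arm:
  steps:
    - [[0.15, 0, 4, 0, 0, 0, 1], [0, 0, 3, 0, 0, 0, 1], [0, 0, 1.2, 0, 0, 0, 1], [0, 0, 0, 0, 0, 0, 1], [0, 0, 0, 0, 0, 0, -1], [0, 0, 0, 0, 0, 0, -1], [0, 0, 0, 0, 0, 0, -1], [0, 0, 0, 0, 0, 0, -1], [0, 0, 0, 0, 0, 0, -1], [0, 0, 0, 0, 0, 0, -1]]

```text
time: 6.3
tool_pos: [0.4405, -0.2477, 0.0135]
ee_rot: [3.141, -0.0, 1.57]
wrist_force: [0.9, -0.2, -0.1]
width: 0.0409
```

Request:
jog_arm:
  steps:
    - [[0, 0, -3, 0, 0, 0, -1], [0, 0, -4, 0, 0, 0, -1], [0, 0, -4, 0, 0, 0, -1], [3.7, 1.6, 0, 0, 0, 0, -1], [3.7, 1.6, 0, 0, 0, 0, -1], [3.7, 1.6, 0, 0, 0, 0, -1], [3.7, 1.6, 0, 0, 0, 0, -1], [0, 0, 0, 0, 0, 0, -1], [0, 0, 0, 0, 0, 0, -1], [0, 0, 0, 0, 0, 0, -1]]

```text
time: 7.55
tool_pos: [0.5041, -0.1007, 0.1232]
ee_rot: [-3.141, 0.0, 1.569]
wrist_force: [-0.2, 0.1, -3.0]
width: 0.041
```

```bash
python3 - <<'E'
from h import *
o=robot.get_obs(); im=robot.snapshot("wrist")[:,:,::-1]; cv2.imwrite("pics/w4.png",im)
print(o["time"],o["tool_pos"],o["ee_rot"],o["width"]); C=cam("wrist",o); np.save("w4.npy",np.r_[o["tool_pos"],o["ee_rot"]])
print(px(C,(.5045,-.0218,.054)),px(C,(.505,.068,.084)),px(C,o["tool_pos"]+[0,0,.0365]))
cv2.imwrite("pics/w4c.png",cv2.resize(im[0:340,170:570],None,fx=1.75,fy=1.75,interpolation=2))
E
```

```text
7.55 [ 0.50406883 -0.10066419  0.12319771] [-3.14093774e+00  1.46648324e-04  1.56879762e+00] 0.04101520894407506
[322.2 126. ] [323.1 -55.6] [322.2 320.8]
```

View pics/w4c.png

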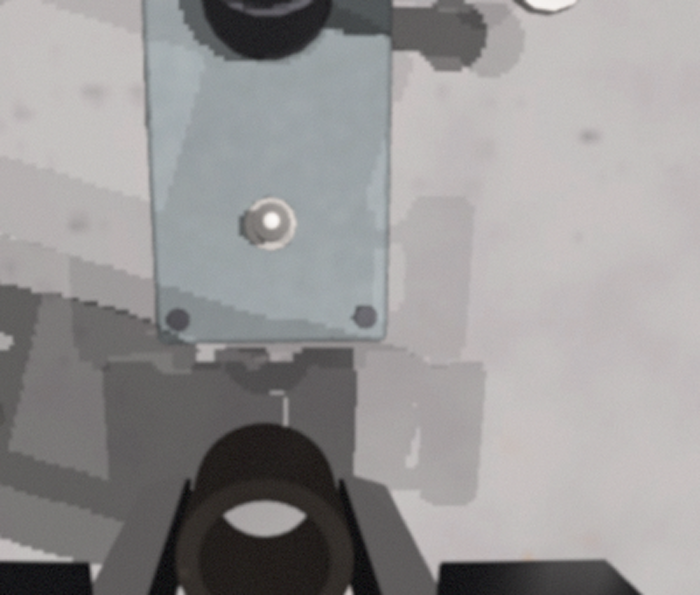

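The post is centred at about (324.9,127.4), against a predicted (322.2,126). The in-hand bush rim is at about (321.4,321.7), against (322.2,320.8) expected on the tool axis, so the bush is centred in the hand to within about 0.5 mm.

```bash
python3 - <<'E'
from h import *
a=np.load("w4.npy"); C=cam("wrist",dict(tool_pos=a[:3],ee_rot=a[3:]))
print("post",atz(C,(324.9,126.5),.054),atz(C,(324.9,127.4),.046), tri((C,(324.9,127.2)),(cam("top"),(334.7,232.3))),"bush",atz(C,(321.4,321.7),a[2]+.0365),a[:3])
f=lambda x,y:atz(C,(170+x/1.75,y/1.75),.012)
print(f(158,341),f(385,340),f(144,0),f(390,100), f(178,319),f(364,316))
E
```

```text
post [ 0.5062 -0.0221  0.054 ] [ 0.5063 -0.0224  0.046 ] (array([ 0.5063, -0.022 ,  0.0315]), [0.2, 0.2]) bush [ 0.5037 -0.1011  0.1597] [ 0.50406883 -0.10066419  0.12319771]
[ 0.4579 -0.0704  0.012 ] [ 0.5557 -0.0702  0.012 ] [0.4567 0.0651 0.012 ] [0.5544 0.0271 0.012 ] [ 0.4669 -0.061   0.012 ] [ 0.5463 -0.0599  0.012 ]
```

Request:
jog_arm:
  steps:
    - [[4, 0.23, 0, 0, 0, 0, -1], [3.9, 0, 2, 0, 0, 0, -1], [0, 0, 3, 0, 0, 0, -1], [0, 0, 0, 0, 0, 0, -1], [0, 0, 0, 0, 0, 0, -1]]

```text
time: 8.22
tool_pos: [0.5075, -0.0216, 0.0745]
ee_rot: [3.14, 0.0, 1.569]
wrist_force: [0.4, -0.4, -2.1]
width: 0.0411
```

Request:
jog_arm:
  steps:
    - [[0, 0, 0.4, 0, 0, 0, -1], [0, 0, 0.4, 0, 0, 0, -1], [0, 0, 0.4, 0, 0, 0, -1], [0, 0, 0.4, 0, 0, 0, -1], [0, 0, 0, 0, 0, 0, -1]]

```text
time: 8.85
tool_pos: [0.5065, -0.0206, 0.0569]
ee_rot: [-3.14, -0.0, 1.57]
wrist_force: [0.9, -0.3, -1.6]
width: 0.0413
```

Request:
jog_arm:
  steps:
    - [[-0.05, 0, 0.6, 0, 0, 0, -1], [0, 0, 0.6, 0, 0, 0, -1], [0, 0, 0.6, 0, 0, 0, -1], [0, 0, 0.6, 0, 0, 0, -1], [0, 0, 0.4, 0, 0, 0, -1], [0, 0, 0.2, 0, 0, 0, -1], [0, 0, 0, 0, 0, 0, -1], [0, 0, 0, 0, 0, 0, -1]]

```text
time: 9.85
tool_pos: [0.5071, -0.0213, 0.0277]
ee_rot: [3.141, -0.0, 1.57]
wrist_force: [1.0, 0.0, -1.8]
width: 0.0413
```

Request:
jog_arm:
  steps:
    - [[0, 0, 0.15, 0, 0, 0, -1], [0, 0, 0.1, 0, 0, 0, -1], [0, 0, 0, 0, 0, 0, -1], [0, 0, 0, 0, 0, 0, -1]]

```text
time: 10.35
tool_pos: [0.507, -0.0212, 0.0254]
ee_rot: [3.141, 0.0, 1.57]
wrist_force: [-1.1, 0.3, 2.1]
width: 0.0411
```

Request:
jog_arm:
  steps:
    - [[0, 0, 0, 0, 0, 0, 0.5], [0, 0, 0, 0, 0, 0, 1], [0, 0, 0, 0, 0, 0, 1], [0, 0, 0, 0, 0, 0, 1], [0, 0, -2, 0, 0, 0, 1], [0, 0, -5, 0, 0, 0, 1], [0, 0, -5, 0, 0, 0, 1], [0, 0, -5, 0, 0, 0, 1], [3, 0, -3, 0, 0, 0, 1], [5, 0, 0, 0, 0, 0, 1]]

```text
time: 11.6
tool_pos: [0.5088, 0.0586, 0.2289]
ee_rot: [3.134, 0.0, 1.567]
wrist_force: [-0.0, 0.7, -0.3]
width: 0.0941
```

Request:
jog_arm:
  steps:
    - [[5.3, -0.3, 0, 0, 0, 0, 1], [5.3, -0.3, 0, 0, 0, 0, 1], [5.3, -0.3, 0, 0, 0, 0, 1], [5.3, -0.3, 0, 0, 0, 0, 1], [0, 0, 2, 0, 0, -7.7, 1], [0, 0, 2, 0, 0, -7.7, 1], [0, 0, 0, 0, 0, 0, 1], [0, 0, 0, 0, 0, 0, 1], [0, 0, 0, 0, 0, 0, 1]]

```text
time: 12.72
tool_pos: [0.4957, 0.2708, 0.1864]
ee_rot: [3.139, -0.0, 1.838]
wrist_force: [-0.0, -0.7, 0.5]
width: 0.0939
```

```bash
python3 - <<'E'
from h import *
o=robot.get_obs(); im=robot.snapshot("wrist")[:,:,::-1]; cv2.imwrite("pics/w5.png",im)
print(o["time"],o["tool_pos"],o["ee_rot"],o["width"]); C=cam("wrist",o); np.save("w5.npy",np.r_[o["tool_pos"],o["ee_rot"]])
print(px(C,(.4776,.3506,.082)),px(C,(.4963,.2845,.082)))
t=robot.snapshot("top")[:,:,::-1]; cv2.imwrite("pics/top5.png",t); s=robot.snapshot("side")[:,:,::-1]; cv2.imwrite("pics/side5.png",s)
A=cv2.resize(im[60:310,220:420],None,fx=2.4,fy=2.4,interpolation=2)
B=cv2.resize(cv2.imread("pics/w1.png")[300:365,310:410],(320,208),interpolation=2)
D=cv2.resize(s[220:300,270:350],(320,320),interpolation=2)
r=np.zeros((600,320,3),np.uint8); r[:208]=B; r[240:560]=D
cv2.imwrite("pics/w5c.png",np.hstack([A,r])); print(A.shape)
E
```

```text
12.725 [0.49568627 0.27081224 0.18636197] [ 3.13926579e+00 -3.92854041e-04  1.83759759e+00] 0.09386902648260277
[326.7 123.9] [327.2 219.2]
(600, 480, 3)
```

View pics/w5c.png

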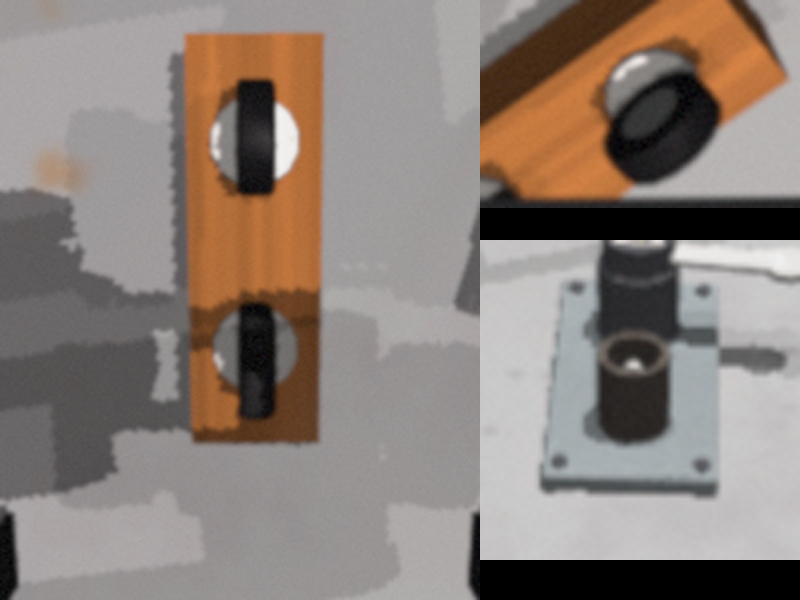

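The far key is clearly the round disc head. The near key, at crop (257,362) or pixel (327,211), is therefore the wanted one, and its blade axis lines up with the tool. The side view shows the bush down on the post with the post nose visible inside it.

```bash
python3 - <<'E'
from h import *
a=np.load("w5.npy"); C=cam("wrist",dict(tool_pos=a[:3],ee_rot=a[3:]))
yaw=a[5]; ex=np.array([np.cos(yaw),np.sin(yaw),0])  # block +y
c=np.array([.4963,.2845,0])
for z,s in((.082,-.017),(.082,.017),(.046,.017)): print(z,s,px(C,c+ex*s+[0,0,z]))
print("disc far/near",px(C,np.array([.4776,.3506,.046])),px(C,c+[0,0,.046]),"block ends v",60+35/2.4,60+440/2.4, [atz(C,(220+x/2.4,60+y/2.4),.042) for x,y in((186,35),(322,35),(193,440),(319,440))])
print("far end at top",atz(C,(327.1,234.2),.082),"far key",atz(C,(326.7,116.9),.082), "disc centre near",atz(C,(220+255/2.4,60+346/2.4),.046),"far disc",atz(C,(220+255/2.4,60+141/2.4),.046), ex)
E
```

```text
0.082 -0.017 [327.1 241.3]
0.082 0.017 [327.3 196.5]
0.046 0.017 [326.4 190.3]
disc far/near [325.9 125.7] [326.4 210.6] block ends v 74.58333333333333 243.33333333333334 [array([0.4456, 0.3828, 0.042 ]), array([0.4887, 0.3946, 0.042 ]), array([0.4826, 0.2503, 0.042 ]), array([0.5264, 0.2622, 0.042 ])]
far end at top [0.4993 0.2734 0.082 ] far key [0.4763 0.3552 0.082 ] disc centre near [0.4948 0.2897 0.046 ] far disc [0.4765 0.3559 0.046 ] [-0.26364723  0.96461917  0.        ]
```

Three cues agree on the key at (0.495, 0.2895): the top face end, the disc and the block slot. Descending to grasp 6 mm above the head's centre.

Request:
jog_arm:
  steps:
    - [[1.82, 0.43, 3, 0, 0, 0, 1], [0, 0, 4, 0, 0, 0, 1], [0, 0, 4, 0, 0, 0, 1], [0, 0, 2.5, 0, 0, 0, 1], [0, 0, 0, 0, 0, 0, 1], [0, 0, 0, 0, 0, 0, 1]]

```text
time: 13.62
tool_pos: [0.4953, 0.2899, 0.0516]
ee_rot: [3.139, -0.0, 1.839]
wrist_force: [0.2, 0.1, 1.0]
width: 0.0941
```

Request:
jog_arm:
  steps:
    - [[0, 0, 0, 0, 0, 0, -1], [0, 0, 0, 0, 0, 0, -1], [0, 0, 0, 0, 0, 0, -1], [0, 0, 0, 0, 0, 0, -1], [0, 0, 0, 0, 0, 0, -1], [0, 0, 0, 0, 0, 0, -1], [0, 0, 0, 0, 0, 0, -1]]

```text
time: 14.5
tool_pos: [0.4943, 0.2895, 0.0499]
ee_rot: [-3.141, -0.0, 1.839]
wrist_force: [-0.3, 0.5, 0.3]
width: 0.0272
```

Request:
jog_arm:
  steps:
    - [[0, 0, 0, 0, 0, 0, -1], [0, 0, 0, 0, 0, 0, -1], [0, 0, 0, 0, 0, 0, -1], [0, 0, 0, 0, 0, 0, -1]]

```text
time: 15.0
tool_pos: [0.4948, 0.2897, 0.0502]
ee_rot: [3.14, -0.0, 1.839]
wrist_force: [1.8, -0.2, -0.8]
width: 0.012
```

Request:
jog_arm:
  steps:
    - [[0, 0, -1.5, 0, 0, 0, -1], [0, 0, -3, 0, 0, 0, -1], [0, 0, -4, 0, 0, 0, -1], [0, 0, -5, 0, 0, 0, -1], [0, 0, -1.5, 0, 0, 7.3, -1], [0, 0, 0, 0, 0, 7.3, -1], [-6, 0.13, 0, 0, 0, 0, -1], [-6, 0.13, 0, 0, 0, 0, -1], [-6, 0.13, 0, 0, 0, 0, -1], [-6, 0.13, 0, 0, 0, 0, -1], [-6, 0.13, 0, 0, 0, 0, -1]]

```text
time: 16.38
tool_pos: [0.5039, -0.012, 0.2002]
ee_rot: [-3.141, -0.001, 1.585]
wrist_force: [1.3, 0.6, -0.6]
width: 0.0121
```

Request:
jog_arm:
  steps:
    - [[0, 0, 0, 0, 0, 0, -1], [0, 0, 0, 0, 0, 0, -1], [0, 0, 0, 0, 0, 0, -1]]

```text
time: 16.75
tool_pos: [0.5047, -0.009, 0.2]
ee_rot: [-3.141, -0.001, 1.586]
wrist_force: [-0.1, 0.2, 0.5]
width: 0.0115
```

```bash
python3 - <<'E'
from h import *
o=robot.get_obs(); im=robot.snapshot("wrist")[:,:,::-1]; cv2.imwrite("pics/w6.png",im)
print(o["time"],o["tool_pos"],o["ee_rot"],o["width"]); C=cam("wrist",o); np.save("w6.npy",np.r_[o["tool_pos"],o["ee_rot"]])
print(px(C,(.505,.068,.084)),px(C,o["tool_pos"]+[0,0,-.0425]),px(C,o["tool_pos"]+[0,0,.0315]))
s=robot.snapshot("side")[:,:,::-1]; cv2.imwrite("pics/side6.png",s)
A=cv2.resize(im[60:360,210:430],None,fx=2,fy=2,interpolation=2)
D=cv2.resize(s[150:300,265:355],(360,600),interpolation=2)
cv2.imwrite("pics/w6c.png",np.hstack([A,D]))
E
```

```text
16.75 [ 0.50466506 -0.00897905  0.20002147] [-3.14116950e+00 -6.13613143e-04  1.58639420e+00] 0.011495829502435788
[323.7 131. ] [321.8 261. ] [322.2 315.3]
```

View pics/w6c.png

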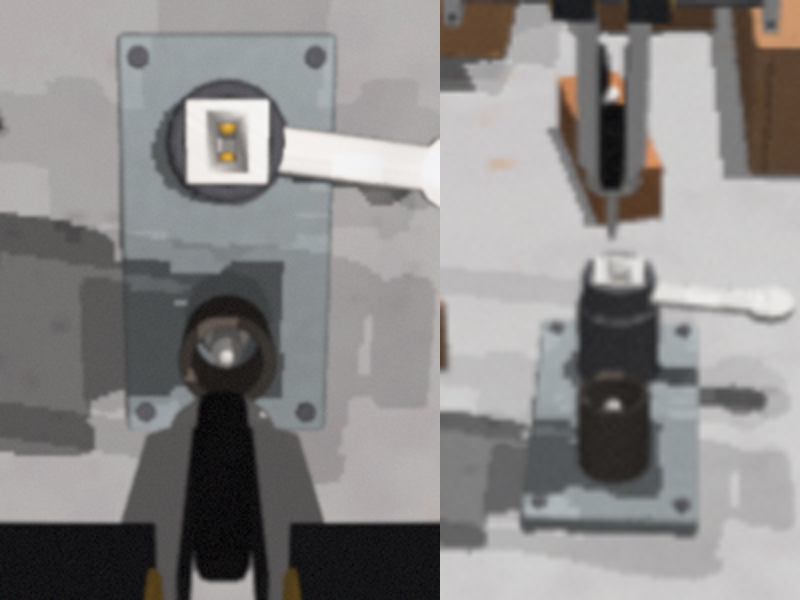

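The keyway mouth is centred at (323.75,131), exactly as predicted from (0.505, 0.068, 0.084). The keyway is aligned with the tool, the key hangs straight and the bush is seated. Moving over the lock and starting insertion.

Request:
jog_arm:
  steps:
    - [[4, 0.15, 0, 0, 0, 0, -1], [3.7, 0, 2, 0, 0, 0, -1], [0, 0, 3, 0, 0, 0, -1], [0, 0, 1.8, 0, 0, 0, -1], [0, 0, 0, 0, 0, 0, -1], [0, 0, 0, 0, 0, 0, -1], [0, 0, 0, 0, 0, 0, -1]]

```text
time: 17.73
tool_pos: [0.5063, 0.0663, 0.1335]
ee_rot: [3.139, -0.0, 1.584]
wrist_force: [0.6, 0.4, 0.1]
width: 0.0119
```

Request:
jog_arm:
  steps:
    - [[0, 0, 0.4, 0, 0, 0, -1], [0, 0, 0.4, 0, 0, 0, -1], [0, 0, 0.4, 0, 0, 0, -1], [0, 0, 0, 0, 0, 0, -1]]

```text
time: 18.23
tool_pos: [0.505, 0.0666, 0.1193]
ee_rot: [-3.14, -0.0, 1.584]
wrist_force: [0.4, -0.0, -0.2]
width: 0.0118
```

Request:
jog_arm:
  steps:
    - [[0.1, 0, 0.2, 0, 0, 0, -1], [0, 0, 0.3, 0, 0, 0, -1], [0, 0, 0.3, 0, 0, 0, -1], [0, 0, 0, 0, 0, 0, -1], [0, 0, 0, 0, 0, 0, -1]]

```text
time: 18.85
tool_pos: [0.5054, 0.0676, 0.112]
ee_rot: [3.142, -0.0, 1.584]
wrist_force: [0.1, -0.6, 0.0]
width: 0.0119
```

Request:
jog_arm:
  steps:
    - [[0, 0, 0.3, 0, 0, 0, -1], [0, 0, 0.3, 0, 0, 0, -1], [0, 0, 0.3, 0, 0, 0, -1], [0, 0, 0, 0, 0, 0, -1], [0, 0, 0, 0, 0, 0, -1]]

```text
time: 19.48
tool_pos: [0.5058, 0.0683, 0.1032]
ee_rot: [3.14, -0.001, 1.584]
wrist_force: [0.8, 3.5, 2.2]
width: 0.0114
```

Request:
jog_arm:
  steps:
    - [[-0.05, 0, 0.3, 0, 0, 0, -1], [0, 0, 0.3, 0, 0, 0, -1], [0, 0, 0.2, 0, 0, 0, -1], [0, 0, 0, 0, 0, 0, -1], [0, 0, 0, 0, 0, 0, -1]]

```text
time: 20.1
tool_pos: [0.5058, 0.0683, 0.0954]
ee_rot: [3.14, -0.002, 1.585]
wrist_force: [1.3, 5.6, 3.2]
width: 0.0119
```

Request:
jog_arm:
  steps:
    - [[0.1, 0, 0.2, 0, 0, 0, -1], [0, 0, 0.2, 0, 0, 0, -1], [0, 0, 0.1, 0, 0, 0, -1], [0, 0, 0, 0, 0, 0, -1], [0, 0, 0, 0, 0, 0, -1]]

```text
time: 20.72
tool_pos: [0.5056, 0.0684, 0.0919]
ee_rot: [3.14, -0.001, 1.584]
wrist_force: [-1.4, 3.8, 10.3]
width: 0.0122
```

Request:
jog_arm:
  steps:
    - [[0, 0, 0.15, 0, 0, 0, -1], [0, 0, 0.1, 0, 0, 0, -1], [0, 0, 0, 0, 0, 0, -1], [0, 0, 0, 0, 0, 0, -1]]

```text
time: 21.22
tool_pos: [0.5057, 0.0684, 0.0918]
ee_rot: [3.139, -0.001, 1.584]
wrist_force: [-7.0, 3.8, 20.3]
width: 0.0115
```

```bash
python3 - <<'E'
from h import *
o=robot.get_obs(); im=robot.snapshot("wrist")[:,:,::-1]; cv2.imwrite("pics/w7.png",im)
print(o["time"],o["tool_pos"],o["ee_rot"],o["width"],o["wrist_force"],o["wrist_torque"])
s=robot.snapshot("side")[:,:,::-1]; cv2.imwrite("pics/side7.png",s)
S=cam("side"); p=o["tool_pos"]
for z in(.084,.088,.106,.124): print(z,px(S,(.505,.068,z)))
A=cv2.resize(im[120:360,210:430],(440,480),interpolation=2)
D=cv2.resize(s[190:250,290:335],(360,480),interpolation=2)
cv2.imwrite("pics/w7c.png",np.hstack([A,D]))
E
```

```text
21.225 [0.50566943 0.06842042 0.09181959] [ 3.13932815e+00 -5.20775606e-04  1.58446863e+00] 0.011539312385176255 [-7.01633642  3.79185788 20.34284621] [0.78666947 1.48299876 0.01771828]
0.084 [309.4 218.2]
0.088 [309.4 216.8]
0.106 [309.5 210.4]
0.124 [309.5 203.9]
```

View pics/w7c.png

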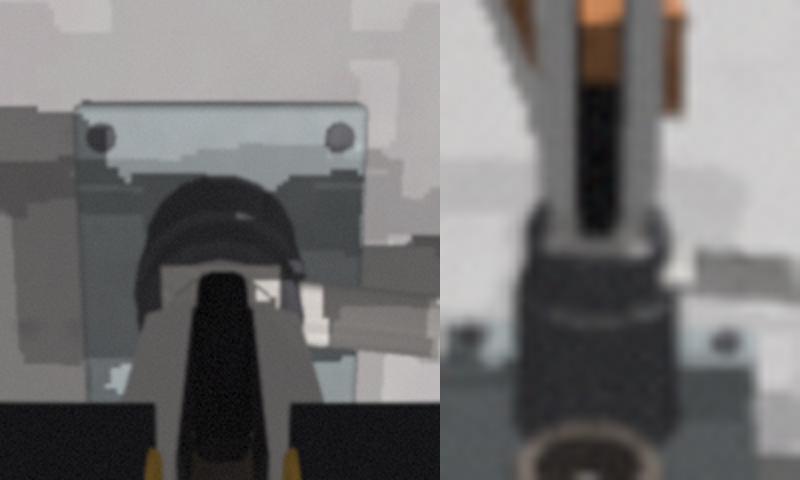

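```bash
python3 - <<'E'
from h import *
S=cam("side")
for X in[(.505,.085,.124),(.505,.051,.124),(.505,.051,.088),(.505,.053,.084),(.505,.051,.0918)]: print(X,px(S,X),(px(S,X)-[290,190])*8)
# head top far end in wrist (now vs before insertion): row of dark head's upper edge on its centre column
for n in("w6","w7"):
    im=cv2.imread(f"pics/{n}.png",0).astype(int); print(n,im[240:275,321].tolist())
E
```

```text
(0.505, 0.085, 0.124) [309.9 200. ] [159.2  80. ]
(0.505, 0.051, 0.124) [309.2 207.8] [153.6 142.4]
(0.505, 0.051, 0.088) [309.  220.8] [152.  246.4]
(0.505, 0.053, 0.084) [309.1 221.7] [152.8 253.6]
(0.505, 0.051, 0.0918) [309.1 219.5] [152.8 236. ]
w6 [169, 142, 113, 82, 48, 34, 27, 27, 25, 32, 28, 31, 27, 31, 27, 21, 14, 12, 15, 19, 9, 12, 9, 17, 11, 19, 17, 13, 17, 15, 14, 10, 15, 12, 16]
w7 [39, 42, 41, 45, 41, 42, 43, 40, 40, 54, 71, 82, 86, 95, 92, 73, 44, 17, 10, 15, 16, 11, 15, 12, 14, 17, 9, 16, 17, 12, 10, 16, 18, 17, 21]
```

The press reads as a hard stop: the force doubled from 10 N to 20 N with no advance. The head's top edge appears exactly at the predicted fully-home row, so the key is home. Now turning clockwise.

Request:
jog_arm:
  steps:
    - [[0, -0.05, -0.1, 0, 0, 0, -1], [0, 0, 0, 0, 0, 8, -1], [0, 0, 0, 0, 0, 8, -1], [0, 0, 0, 0, 0, 8, -1], [0, 0, 0, 0, 0, 8, -1], [0, 0, 0, 0, 0, 8, -1], [0, 0, 0, 0, 0, 0, -1]]

```text
time: 22.2
tool_pos: [0.5051, 0.0684, 0.0918]
ee_rot: [3.14, -0.002, 0.886]
wrist_force: [-4.5, 4.3, 16.9]
width: 0.0115
```

Request:
jog_arm:
  steps:
    - [[0, 0, 0, 0, 0, 8, -1], [0, 0, 0, 0, 0, 8, -1], [0, 0, 0, 0, 0, 8, -1], [0, 0, 0, 0, 0, 8, -1], [0, 0, 0, 0, 0, 8, -1], [0, 0, 0, 0, 0, 6, -1], [0, 0, 0, 0, 0, 0, -1], [0, 0, 0, 0, 0, 0, -1]]

```text
time: 23.2
tool_pos: [0.5047, 0.0687, 0.0918]
ee_rot: [-3.141, -0.001, 0.084]
wrist_force: [-6.3, 5.2, 18.3]
width: 0.0118
```

```bash
python3 - <<'E'
from h import *
o=robot.get_obs(); im=robot.snapshot("wrist")[:,:,::-1]; cv2.imwrite("pics/w8.png",im)
print(o["time"],o["tool_pos"],o["ee_rot"],o["width"],o["wrist_force"],o["wrist_torque"],o["joint_positions"])
s=robot.snapshot("side")[:,:,::-1]; cv2.imwrite("pics/side8.png",s)
S=cam("side"); print(px(S,(.5063,-.0222,.072)))
cv2.imwrite("pics/w8c.png",np.hstack([cv2.resize(im,(400,300)),cv2.resize(s[180:300,250:370],(300,300),interpolation=2)]))
E
```

```text
23.2 [0.5046833  0.06867748 0.09183106] [-3.14056515e+00 -9.37140554e-04  8.37839516e-02] 0.01181096760694559 [-6.32923601  5.19728739 18.28895473] [0.97461009 1.37429526 0.06160836] [2.31444193e-02 4.74410929e-02 1.64092124e+00 1.09004579e-03
 1.45235724e+00 1.51002798e+00]
[308.  245.2]
```

View pics/w8c.png

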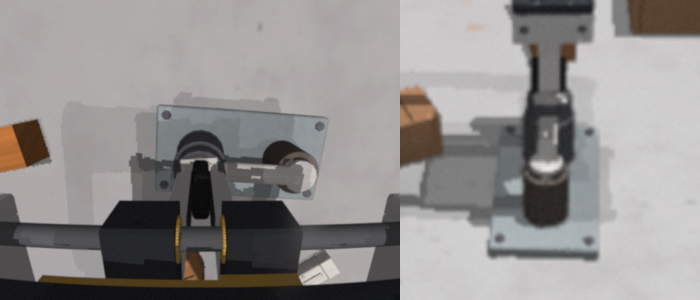

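The keeper's end lies over the bush in both views. The tool has turned 1.50 rad, so I'll go a few degrees more to take up the play and seat it on the stop.

Request:
jog_arm:
  steps:
    - [[0, 0, 0, 0, 0, 4, -1], [0, 0, 0, 0, 0, 3, -1], [0, 0, 0, 0, 0, 0, -1], [0, 0, 0, 0, 0, 0, -1], [0, 0, 0, 0, 0, 0, -1], [0, 0, 0, 0, 0, 0, -1]]

```text
time: 24.05
tool_pos: [0.505, 0.0692, 0.0919]
ee_rot: [-3.139, -0.001, -0.038]
wrist_force: [-5.3, 6.7, 16.9]
width: 0.0119
```

```bash
python3 - <<'E'
from h import *
o=robot.get_obs(); im=robot.snapshot("wrist")[:,:,::-1]; cv2.imwrite("pics/w9.png",im)
print(o["time"],o["tool_pos"],o["ee_rot"],o["width"],o["wrist_force"],o["wrist_torque"][2])
s=robot.snapshot("side")[:,:,::-1]; cv2.imwrite("pics/side9.png",s)
C=cam("wrist",o); S=cam("side"); print("post@.072",px(S,(.5063,-.0222,.072)),px(C,(.5063,-.0222,.072)),"lock",px(C,(.505,.068,.072)))
A=cv2.resize(im[170:330,250:550],(600,320),interpolation=2); D=cv2.resize(s[215:295,285:335],(200,320),interpolation=2)
cv2.imwrite("pics/w9c.png",np.hstack([A,D]))
E
```

```text
24.05 [0.5049596  0.069192   0.09187044] [-3.13940306e+00 -1.48226959e-03 -3.81789018e-02] 0.011869152719673018 [-5.32544556  6.70605929 16.85808753] 0.07737182460303624
post@.072 [308.  245.2] [485.8 266.1] lock [320.9 274.6]
```

View pics/w9c.png

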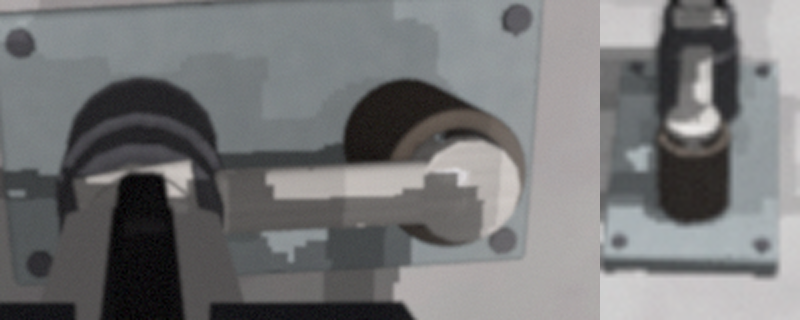

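The keeper's end is at (486.5,265.5), against (485.8,266.1) expected for the post axis at keeper height, so it is over the post within about 1 mm. Yaw torque is 0.077 Nm, which matches the spring at the stop. Handing in.

```bash
python3 -c "
from bench import robot
print(robot.close_job()); print(robot.get_obs()['time'])"
```

```text
the job is handed in; nothing more can be done
None
the job is handed in; nothing more can be done
```

I handed the job in at about 24 s on the robot clock; it reports no verdict. By my checks, every step was done.

**What I did**
- **Bush:** I threaded the shorter bush onto the post, lowered it until it touched the base plate, and let go.
- **Key:** I took the rectangular-headed key from the block slot nearer the lock and pushed it fully home. I then turned it clockwise by 1.62 rad at the tool and kept it gripped while pressing down.

**Last checks**
- **Bush seated:** It touched down with the tool at the height expected for fully down. It stands upright on the post in the later side views.
- **Key fully in:** Pressing harder doubled the force from 10 N to 20 N with no further travel. The head's top edge sits exactly where it should when fully home. Before handing in, the press was about 17 N with the jaws 11.9 mm apart on the 12 mm head.
- **Plug at the stop:** The keeper's end is within about 1 mm of the post's axis. The wrist torque of 0.077 Nm matches the spring at the stop. I had no direct reading of the plug's angle.

**Disagreements and gaps**
- **Side load:** A sideways force of about 5 to 7 N remained on the key, with the tool about 1 mm off the lock's axis. That is inside the 4 mm limit.
- **Post position:** The top camera placed the post about 2 mm off in x from the wrist camera. I used the wrist camera's value, and the bush went on without resistance.
- **Other objects:** I kept the arm clear of the taller bush, the round-headed key and the carton, but did not measure them again at the end.

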